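# Take the diffuser pane out of the hand lamp

## Robot

A 6-joint arm with a two-finger parallel gripper is mounted at the origin on the work surface. World frame = base frame: x ahead of the robot, y to its left, z up, the work surface at z = 0. Lengths are in mm, angles in rad, forces in N, time in s.
With the tool pointing down it reaches from about 400 to 925 mm from the base axis. Payload 12.5 kg.
Tool frame: the origin (TCP) lies at the very end of the fingers, on their centre line; the grasp point (between the pads) lies grip_depth behind it (grip_depth is the distance from the TCP to the grasp point, in mm); z points along the fingers, y is the line along which they close (so a half turn about z gives the same grasp; the last joint's range is limited). The gripper opens to 95 mm and grips with 3 to 60 N. Pads are 20 mm wide; open, the fingers measure 119 mm over their backs; the gripper's body (75 mm by 180 mm) begins 59 mm behind the grasp point.
Start: joints at [-0.106, 0.491, 1.559, -0, 1.092, -0.106], TCP at [625.017, 0.021, 214.661] pointing down, gripper open.
Joint ranges: [-3.1, 3.1], [-0.84, 2.19], [0.05, 2.79], [-1.13, 4.28], [0.06, 2.93], [-2.69, 2.69]. Speed limits (rad/s): [2.22, 2.22, 2.79, 3.14, 3.14, 3.14].

## Interface

Orientations are given as [roll, pitch, yaw] about the fixed x, y, z axes, in that order (R = Rz(yaw) Ry(pitch) Rx(roll)).
In Python, from cell import state, read_camera, job_done, grip_depth gives the robot as it stands.
- The arm moves only by the tool drive_tool, never from a script. Its argument "targets" is a list of rows, each an object with "jaw": the opening, from 0 (shut) to 1 (fully open); "travel": the shift along the tool's x, y, z in m, a list of three; "twist": the turn about the tool's z in rad. In form: [{"jaw": jaw, "travel": [tx, ty, tz], "twist": twist}, ...]. A call has 1 to 8 rows; each row is the pose to reach, as a shift and turn from the pose commanded when the call began, along the tool's axes at that moment; what a row does not reach only later rows make up. A row lasts 1/12 s, in which the tool goes at most 41.7 mm and 7.16 degrees, less where a joint would pass 70% of its speed; a pose out of reach is approached as far as the arm can. A call with a gripper value outside its range is refused whole. The fingers move at their own pace and stop on an object; the grip force is fixed at half the most. Time passes only in rows, so rows that repeat a pose let the fingers close. It gives the time, the measured TCP pose, the force, the opening and the grip force at its end, in the units of the state.
- state(): the state, without advancing time (a new reading comes with each control period).
- read_camera(name): name is "scene" or "side" or "wrist"; returns a dict with "frame" (400x640x3 uint8, red, green, blue), "fx", "fy", "cx", "cy" (pixels), "k1" (the pictures are not rectified: a ray, as slopes to the right and down, at radius r is drawn at 1 + k1 r^2 times it, then the intrinsics apply), "R" (3x3) and "t" (3): a world point X has camera coordinates R X + t. Camera axes: x right, y down, z forward; pixel columns grow to the right and rows downward; lengths in mm; the calibration is good to about 2 mm. A picture is of the moment at which its call begins. There is no depth.
- job_done(): hands the job in; it is judged then, once.
The state is a dict: "t": time; "joints": joint angles; "qvel": joint speeds; "tau": joint torques, N m; "eef_pos": TCP position; "tcp_rot": TCP orientation; "ft_force": force on the tool from outside, world axes, zero at the start; "moment": the same for the moment, N m; "opening": opening from 0.0 (shut) to 1.0 (fully open); "grip_force": force on a finger pad.
Only numpy, scipy, OpenCV 4.12 (cv2) and the standard library are available. Lean on these libraries where they do the work, as an engineer would, in place of code of your own. Each camera call takes 0.05 s, during which the arm holds its last target. There are 200 camera calls.

## Task

The hand lamp lies on its back on the workshop bench. Swing its steel retaining tab well aside and leave it so, press on the white diffuser pane and drag it back from under the fixed lip until its end sticks out over the neck, then lift it out and lay it flat in the steel tray. Set the pane down rather than dropping it, and leave the spray can, jar, mug, ring-shaped roll and steel block around where they are.

Things in the scene. Friction and masses are not known exactly. Their poses are not given: they have to be found in the camera images.
- lamp: Black LED hand lamp lying on its back, immovable. Origin on the bench; x runs along it from neck to head, z up. Head 110 mm wide (x -18 to 125 mm), neck 44 mm wide (x -130 to -18); both have a flat top, the deck, 55 mm above the bench. Beside the neck all is open down to the bench
- lamp_seat (a point): Where the pane's centre is when fully home: (45, 0, 61) mm in the lamp's frame, same axes. On either side of the pane a rail (y 34 to 55 mm in the lamp's frame, along the whole head, top 67 mm above the bench) guides it
- lamp_lip (a point): Middle of the front edge of the fixed lip at the head's end: (97, 0, 72) mm in the lamp's frame, same axes. The lip runs from there to x 125 mm, its underside 69 and its top 76 mm above the bench, and covers the last 13 mm of the pane when this is home
- lamp_pivot (a point): Upright pivot axis of the retaining tab, in the middle of the neck: (-95, 0, 73) mm in the lamp's frame, same axes
- tab (a joint): Angle of the steel tab, rad. 0: it points along the lamp's +x, its tip over the pane's end and its key right behind that end, so the pane can neither slide nor be lifted. Grows as it swings to the lamp's +y side (counter-clockwise from above). Stops at -0.3 and 1.75; starts within 0.2 of 0; slight friction (0.05 N m), stays where left. The pane is free from about 1.0
- tab_tip (a point): Tip of the tab, on its middle line, 90 mm from the pivot. The tab is a straight bar 104 x 20 mm (14 mm of it behind the pivot), underside 69 and top 77 mm above the bench; from 17 to 72 mm from the pivot a key 16 mm wide hangs below it down to 56 mm
- pane_center (a point): Centre of the loose white diffuser pane, a flat slab 130 (its x) x 60 (its y) x 12 mm, 80-150 g. At home it lies on the deck, top at 67 mm flush with the rails, x along the lamp's. It slides easily (friction 0.3): fingers pressing with about 10 N drag it. Dragged 45-60 mm to the neck, that much of it sticks out over the neck, overhanging 8 mm on both sides, to be pinched across its width. It meets the pivot at 66 mm
- tray: Open sheet-steel tray, fixed on the bench, outside 210 mm (its x) by 150 mm (its y), 22 mm high, walls and floor 5 mm thick. Origin: centre of its underside. Empty at the start
- can: Upright blue spray can, 58 mm across, 135 mm high, beside the lamp's head on its -y side; leave alone. Origin: centre of its underside
- jar: Upright amber jar, 64 mm across, 85 mm high, beside the lamp's head on its +y side; leave alone. Origin: centre of its underside
- tape: Ring-shaped roll, 90 mm across, 24 mm high, lying flat at the tray's -x end; leave alone. Origin: centre of its underside
- offcut: Dark steel block 50 x 90 x 30 mm at the tray's +x end; leave alone. Origin: centre of its underside
- mug: White mug, 80 mm across, 90 mm high, standing between the lamp and the tray; leave alone. Origin: centre of its underside
Mind the look-alikes: they are no part of the job. What is meant by the part that bears pane_center is not black or turquoise, and is the larger of those in its own colour.

How it is judged (in metres and radians):
On the way, in this order (a step that is already met when the one before it is completed fails the run):
1. the tab is swung aside past 1.0 rad with the pane still home in the lamp (value of joint tab above 1 rad and x of pane_center in the frame of lamp_seat between -0.008 and 0.008 m and z of pane_center in the frame of lamp_seat between -0.006 and 0.006 m), for 0.2 s.
2. the pane is dragged back, clear of the lip by 10 mm or more, still lying on the lamp (x of pane_center in the frame of lamp_seat between -0.075 and -0.023 m and z of pane_center in the frame of lamp_seat between -0.006 and 0.006 m and y of pane_center in the frame of lamp_seat between -0.015 and 0.015 m), for 0.1 s.
3. the pane is lifted clear of the lamp (z of pane_center in the frame of lamp_seat above 0.03 m).
At the end, for the whole second after the job is handed in: The pane lies flat (within 0.06 rad) on the tray's floor, inside its walls (its centre within 75 mm along x and 50 mm along y of the tray's centre), at rest and released, and the tab is still swung aside by more than 1.0 rad (x of pane_center in the frame of tray between -0.075 and 0.075 m and y of pane_center in the frame of tray between -0.05 and 0.05 m and z of pane_center in the frame of tray between 0.007 and 0.015 m and angle between pane_center's own z axis and vertical below 0.06 rad and linear speed of pane below 0.02 m/s and value of joint tab above 1 rad); the robot touches nothing.
It fails at once if a bystander (can, jar, roll, block, mug) is shifted by more than 40 mm (distance of any of can, jar, tape, offcut, mug from where it was at the start of the episode above 0.04 m).
It fails at once if the can, jar or mug is tipped over (angle between any of can, jar, mug's own z axis and vertical above 0.5 rad).
It fails at once if the diffuser pane is dropped (falls free, faster than 0.7 m/s, out of the fingers) (contact force between the fingers and pane below 0.05 N and linear speed of pane above 0.7 m/s).
It also fails if it takes over 66 s, if anything falls off the work surface, if the arm or the gripper's body presses on something with over 40 N, if the wrist force passes 120 N, or if a joint passes its speed limit or range.

## Working session

There is one attempt and no reset: what is moved stays moved. The work goes in short steps, Python scripts to look and compute and a tool call to move; the robot and the scene stay as the last step left them, time stands still between calls to the robot, and variables do not carry over. Pictures are saved under pics/ and viewed, at most 12 in all, crops included, and the job is handed in when it is done.

Besides the shell and the picture viewer there is one more tool, called by a JSON object that holds its "op" and its "data", one argument or row to a line. drive_tool: Moves the arm, as the interface text tells. Its arguments: {"type":"object","properties":{"targets":{"type":"array"}},"required":["targets"]}

```bash
ls; mkdir -p pics; python3 - <<'E'
from cell import state, read_camera, grip_depth
import cv2, pickle
print(grip_depth, state())
for n in ("scene","side"):
    c=read_camera(n); pickle.dump(c,open(f"pics/{n}0.pkl","wb")); cv2.imwrite(f"pics/{n}0.png",c["frame"][:,:,::-1])
    print(n,c["fx"],c["cx"],c["cy"],c["k1"],c["R"],c["t"])
E
```

```text
pics
18.8 {'t': 0.0, 'joints': array([-1.05639162e-01,  4.91584621e-01,  1.55944093e+00, -6.33478758e-06,
        1.09170247e+00, -1.05611195e-01]), 'qvel': array([-6.72341055e-04,  9.42173478e-05, -4.13381899e-04, -7.47436738e-04,
        6.18546745e-04,  6.07031802e-04]), 'tau': array([-9.52334158e-04, -6.12640929e+01, -2.58175153e+01,  6.92750537e-02,
        4.83079045e-02, -1.38641695e-05]), 'eef_pos': array([6.24759797e+02, 2.21800096e-02, 2.14049115e+02]), 'tcp_rot': array([-3.14046302e+00, -1.14097619e-04,  1.57077122e+00]), 'ft_force': array([-0.19559662, -1.00666732,  0.51481868]), 'moment': array([-0.02088488, -0.00575504, -0.02045308]), 'grip_force': 0.0, 'opening': 1.0010695340370612}
scene 402.7809347384731 324.1272150799841 200.63487388945168 -0.09700493393054731 [[ 0.25978786  0.9655075  -0.01747989]
 [ 0.60643696 -0.1772065  -0.77513358]
 [-0.75149483  0.19076984 -0.63155553]] [-134.75482927 -266.33731379 1525.48007443]
side 450.9347135629793 319.3504375707921 199.09449628305674 -0.10961886686772152 [[-0.74665714 -0.66519523  0.00429128]
 [-0.50693906  0.56481977 -0.65114623]
 [ 0.43071557 -0.4883584  -0.75894016]] [ 414.23340281  314.40537468 1200.35375751]
```

View pics/scene0.png

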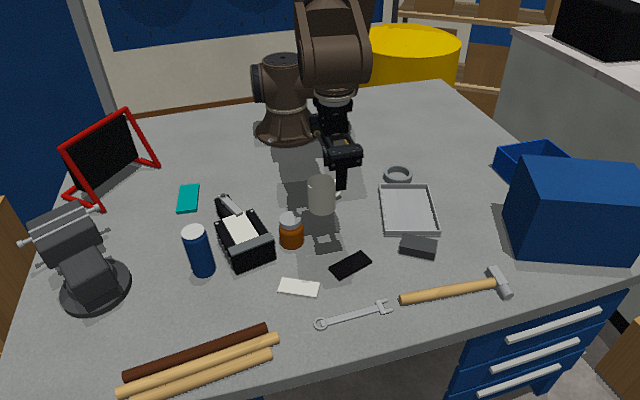

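View pics/side0.png

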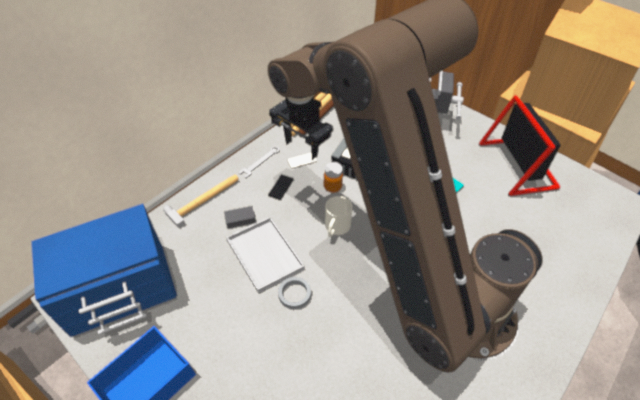

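The scene view shows the lamp's neck and tab near (228,205), the pane at (240,228), the lip at about (252,258), the can at (198,250), the jar at (291,230), the mug at (320,195), the tray at (408,210), the roll at (398,174) and the block at (418,247). A small white decoy lies at (300,287). The arm hides the lamp in the side view.

```bash
cat > h.py <<'E'
import numpy as np, cv2
def K(c): return np.array([[c["fx"],0,c["cx"]],[0,c["fy"],c["cy"]],[0,0,1.]]), np.array([c["k1"],0,0,0,0.])
def cast(c,uv,z):
    k,d=K(c); p=cv2.undistortPointsIter(np.array(uv,float).reshape(-1,1,2),k,d,None,None,(3,50,1e-9)).reshape(-1,2)
    R=np.array(c["R"]);t=np.array(c["t"]); o=-R.T@t; r=np.c_[p,np.ones(len(p))]@R
    return o+r*((z-o[2])/r[:,2])[:,None]
def proj(c,X):
    k,d=K(c); return cv2.projectPoints(np.array(X,float).reshape(-1,1,3),cv2.Rodrigues(np.array(c["R"]))[0],np.array(c["t"],float),k,d)[0].reshape(-1,2)
def mask(c,lo,hi,roi=None):
    h=cv2.cvtColor(c["frame"],cv2.COLOR_RGB2HSV); m=cv2.inRange(h,lo,hi)
    if roi: q=np.zeros_like(m);x0,y0,x1,y1=roi;q[y0:y1,x0:x1]=255;m&=q
    return m
def big(m): return sorted(cv2.findContours(m,cv2.RETR_EXTERNAL,cv2.CHAIN_APPROX_NONE)[0],key=cv2.contourArea)[::-1]
E
python3 - <<'E'
from h import *; import pickle
c=pickle.load(open("pics/scene0.pkl","rb"))
def rect(roi,lo,z,n=1):
    k=big(mask(c,lo,(180,60,255),roi))[0]
    P=cast(c,k.reshape(-1,2),z)[:,:2].astype(np.float32); r=cv2.minAreaRect(P); print(np.round(r[0]),np.round(r[1]),round(r[2],1)); return r
print("pane");rect((215,205,265,250),(0,0,185),67)
print("decoy");rect((270,270,330,305),(0,0,185),8)
print("tray");rect((370,178,448,243),(0,0,140),22)
f=c["frame"]; cv2.imwrite("pics/z.png",cv2.resize(f[170:290,170:350,::-1],None,fx=4.4,fy=4.4,interpolation=cv2.INTER_CUBIC))
for n,uv,z in (("can",(193,231),135),("jar",(291,220),85),("mug",(320,181),90),("tape",(398,171),24),("offcut",(420,241),30)): print(n,cast(c,[uv],z)[0].round())
E
```

```text
pane
[ 565. -233.] [107.  59.] 14.5
decoy
[ 744. -123.] [93. 43.] 63.9
tray
[568. 245.] [239. 295.] 69.9
can [ 627. -335.  135.]
jar [ 597. -105.   85.]
mug [465.   4.  90.]
tape [396. 275.  24.]
offcut [705. 202.  30.]
```

View pics/z.png

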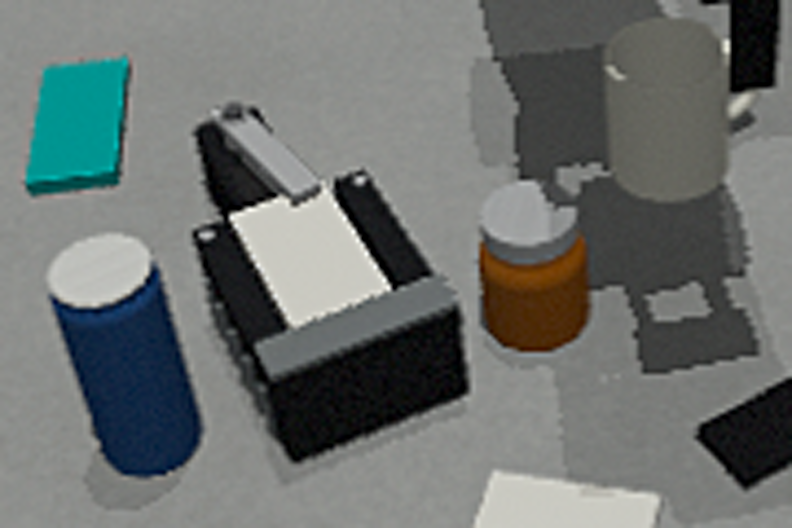

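The crop shows the tab at crop (265,150), lying over the pane's end at about angle 0. The neck points away from the camera and the lamp's yaw is roughly 14°. Next I move over the lamp, turn the tool to line up with it, and measure from the wrist camera.

{"op": "drive_tool", "data": {
  "targets": [
    {"jaw": 0.0,"travel": [-0.24,-0.1,-0.14],"twist": 0.98},
    {"jaw": 0.0,"travel": [-0.24,-0.1,-0.14],"twist": 0.98},
    {"jaw": 0.0,"travel": [-0.24,-0.1,-0.14],"twist": 0.98},
    {"jaw": 0.0,"travel": [-0.24,-0.1,-0.14],"twist": 0.98},
    {"jaw": 0.0,"travel": [-0.24,-0.1,-0.14],"twist": 0.98},
    {"jaw": 0.0,"travel": [-0.24,-0.1,-0.14],"twist": 0.98},
    {"jaw": 0.0,"travel": [-0.24,-0.1,-0.14],"twist": 0.98},
    {"jaw": 0.0,"travel": [-0.24,-0.1,-0.14],"twist": 0.98}
  ]
}}

```text
t: 0.77
eef_pos: [523.6, -244.7, 357.9]
tcp_rot: [3.137, -0.001, 0.581]
ft_force: [1.1, 0.7, 0.8]
opening: 0.498
grip_force: 0.0
```

{"op": "drive_tool", "data": {
  "targets": [
    {"jaw": 0.0,"travel": [0,0,0],"twist": 0.12},
    {"jaw": 0.0,"travel": [0,0,0],"twist": 0.24},
    {"jaw": 0.0,"travel": [0,0,0],"twist": 0.34},
    {"jaw": 0.0,"travel": [0,0,0],"twist": 0.34},
    {"jaw": 0.0,"travel": [0,0,0],"twist": 0.34},
    {"jaw": 0.0,"travel": [0,0,0],"twist": 0.34}
  ]
}}

```text
t: 1.27
eef_pos: [525.0, -239.9, 354.5]
tcp_rot: [-3.141, 0.0, 0.254]
ft_force: [-0.5, -0.6, -0.7]
opening: 0.075
grip_force: 0.0
```

```bash
python3 - <<'E'
from cell import *
import cv2,pickle
for n in ("wrist","scene"):
    c=read_camera(n); pickle.dump(c,open(f"pics/{n}1.pkl","wb")); cv2.imwrite(f"pics/{n}1.png",c["frame"][:,:,::-1])
s=state();print(s["eef_pos"],s["tcp_rot"],s["t"]); print(c["R"])
E
```

```text
[ 525.03782842 -239.88487256  354.56726486] [-3.14154622e+00  2.81300953e-05  2.53156245e-01] 1.3667
[[ 0.25978786  0.9655075  -0.01747989]
 [ 0.60643696 -0.1772065  -0.77513358]
 [-0.75149483  0.19076984 -0.63155553]]
```

View pics/wrist1.png

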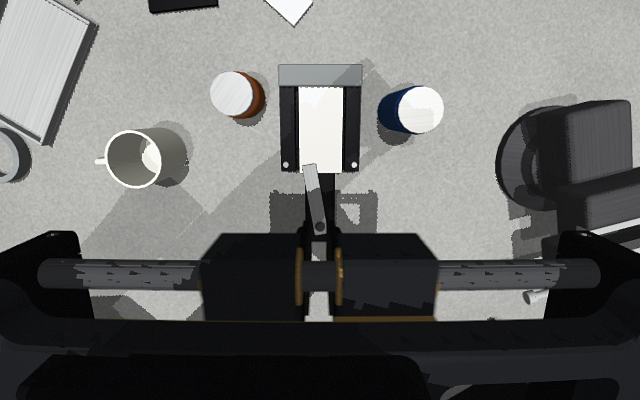

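The wrist view shows the lamp upright in the picture: the lip spans (279–362, 65–86), the pane spans (299–346, 87–172), and the tab pivot is at (320,226) with its tip near (309,165). The jar is at (232,95), the can at (415,110), the mug at (133,158), and part of the tray is at upper left.

```bash
python3 - <<'E'
from h import *; import pickle
c=pickle.load(open("pics/wrist1.pkl","rb"))
k=big(mask(c,(0,0,205),(180,60,255),(285,88,358,180)))[0]; print(cv2.boundingRect(k))
P=cast(c,k.reshape(-1,2),67)[:,:2]; print("pane",cv2.minAreaRect(P.astype(np.float32)))
uv=k.reshape(-1,2)
for nm,s in (("L",uv[:,0]<305),("R",uv[:,0]>340)):
    q=uv[s&(uv[:,1]>95)&(uv[:,1]<155)]
    Q=cast(c,q,67)[:,:2].astype(np.float32); v=cv2.fitLine(Q,cv2.DIST_HUBER,0,.01,.01).ravel(); v=v*np.sign(v[0]) if 0 else v; print(nm,np.degrees(np.arctan(v[1]/v[0])),Q.mean(0),len(q))
X=cast(c,[(279,85.5),(362,86),(279,65),(362,65)],76); print("lip",X.round(1)); 
print("pivot",cast(c,[(320,226)],79).round(1), "tip",cast(c,[(309,165)],77).round(1),"endpane",cast(c,[(335,172.5)],67).round(1))
for n,p,z in (("jar",(232,94),85),("can",(416,110),135),("mug",(133,158),90)): print(n,cast(c,[p],z)[0].round())
a=np.radians(14.5);seat=None
# tray from scene
s=pickle.load(open("pics/scene1.pkl","rb"))
m=mask(s,(0,0,150),(180,30,255),(370,170,450,245)); ks=big(m)
for k in ks[:3]: print(cv2.contourArea(k),cv2.boundingRect(k))
cv2.imwrite("pics/t.png",cv2.resize(s["frame"][160:260,360:460,::-1],None,fx=5,fy=5,interpolation=cv2.INTER_CUBIC))
E
```

```text
(299, 88, 44, 85)
pane ((570.4349975585938, -228.98080444335938), (113.91012573242188, 59.01770782470703), 14.427840232849121)
L 13.830039 [ 570.88306 -198.96317] 59
R 14.072808 [ 585.4216  -254.90807] 59
lip [[ 614.3 -161.7   76. ]
 [ 641.1 -267.    76. ]
 [ 639.2 -155.8   76. ]
 [ 666.2 -259.8   76. ]]
pivot [[ 441.5 -262.2   79. ]] tip [[ 522.6 -225.4   77. ]] endpane [[ 519.9 -263.7   67. ]]
jar [ 589. -106.   85.]
can [ 625. -329.  135.]
mug [475.   8.  90.]
1953.0 (380, 183, 62, 48)
0.5 (380, 183, 7, 3)
0.5 (398, 238, 3, 4)
```

View pics/t.png

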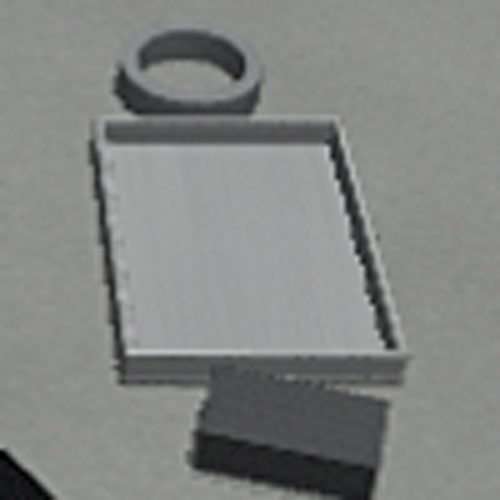

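The lip, the pivot and the yaw of 14.3° agree: lip to pivot comes to 192 mm. That puts the lamp origin at about (533.6, −238.6), and the tab stands near +0.18 rad. I go down beside the tab on its −y side, fingers shut.

{"op": "drive_tool", "data": {
  "targets": [
    {"jaw": 0.0,"travel": [-0.041,0.034,0.04],"twist": 0},
    {"jaw": 0.0,"travel": [-0.041,0.034,0.08],"twist": 0},
    {"jaw": 0.0,"travel": [-0.041,0.034,0.12],"twist": 0},
    {"jaw": 0.0,"travel": [-0.041,0.034,0.16],"twist": 0},
    {"jaw": 0.0,"travel": [-0.041,0.034,0.2],"twist": 0},
    {"jaw": 0.0,"travel": [-0.041,0.034,0.23],"twist": 0},
    {"jaw": 0.0,"travel": [-0.041,0.034,0.25],"twist": 0},
    {"jaw": 0.0,"travel": [-0.041,0.034,0.25],"twist": 0}
  ]
}}

```text
t: 2.03
eef_pos: [492.0, -281.9, 100.4]
tcp_rot: [-3.136, 0.005, 0.252]
ft_force: [-0.2, -0.1, -0.0]
opening: 0.005
grip_force: 0.0
```

```bash
python3 - <<'E'
from h import *; import pickle
s=pickle.load(open("pics/scene1.pkl","rb"))
X=cast(s,[(379.2,184),(427.5,184),(441.4,231.4),(384.5,231)],22)[:,:2]; print(X.round(1), X.mean(0), cv2.minAreaRect(X.astype(np.float32)))
for i in range(4): d=X[(i+1)%4]-X[i]; print(np.linalg.norm(d).round(1),np.degrees(np.arctan2(d[1],d[0])).round(1))
from cell import state; import math
q=state()["eef_pos"]; a=math.radians(14.3); d=q[:2]-[533.6,-238.6]; print("lamp frame",d[0]*math.cos(a)+d[1]*math.sin(a),-d[0]*math.sin(a)+d[1]*math.cos(a),q[2])
E
```

```text
[[440.9 194. ]
 [482.  334.9]
 [681.8 276.6]
 [638.  132.9]] [560.68443816 234.63093126] ((560.8646850585938, 233.67958068847656), (150.20269775390625, 208.16738891601562), 73.72615814208984)
146.8 73.8
208.2 -16.3
150.2 -107.0
206.3 162.8
lamp frame -50.95913073925569 -31.697241218774312 100.40688285079969
```

{"op": "drive_tool", "data": {
  "targets": [
    {"jaw": 0.0,"travel": [0,0,0.02],"twist": 0},
    {"jaw": 0.0,"travel": [0,0,0.035],"twist": 0},
    {"jaw": 0.0,"travel": [0,0,0.041],"twist": 0},
    {"jaw": 0.0,"travel": [0,0,0.041],"twist": 0}
  ]
}}

```text
t: 2.37
eef_pos: [493.9, -283.1, 63.8]
tcp_rot: [-3.141, 0.0, 0.252]
ft_force: [-1.3, -0.5, 0.4]
opening: 0.005
grip_force: 0.0
```

{"op": "drive_tool", "data": {
  "targets": [
    {"jaw": 0.0,"travel": [0.001,-0.015,0],"twist": 0},
    {"jaw": 0.0,"travel": [0.003,-0.028,0],"twist": 0},
    {"jaw": 0.0,"travel": [0.003,-0.038,0],"twist": 0},
    {"jaw": 0.0,"travel": [0,-0.047,0],"twist": 0},
    {"jaw": 0.0,"travel": [-0.003,-0.055,0],"twist": 0},
    {"jaw": 0.0,"travel": [-0.009,-0.063,0],"twist": 0},
    {"jaw": 0.0,"travel": [-0.016,-0.07,0],"twist": 0},
    {"jaw": 0.0,"travel": [-0.022,-0.074,0],"twist": 0}
  ]
}}

```text
t: 3.03
eef_pos: [453.0, -216.0, 63.7]
tcp_rot: [-3.141, 0.0, 0.251]
ft_force: [1.6, -1.1, -0.1]
opening: 0.006
grip_force: 0.7
```

{"op": "drive_tool", "data": {
  "targets": [
    {"jaw": 0.0,"travel": [0,0,0],"twist": 0},
    {"jaw": 0.0,"travel": [0,0,0],"twist": 0},
    {"jaw": 0.0,"travel": [0.01,0,0],"twist": 0},
    {"jaw": 0.0,"travel": [0.01,0,-0.03],"twist": 0},
    {"jaw": 0.0,"travel": [0.01,0.02,-0.06],"twist": 0},
    {"jaw": 0.0,"travel": [0.03,0.042,-0.06],"twist": 0},
    {"jaw": 0.0,"travel": [0.06,0.042,-0.06],"twist": 0},
    {"jaw": 0.0,"travel": [0.06,0.042,-0.06],"twist": 0}
  ]
}}

```text
t: 3.7
eef_pos: [527.1, -243.2, 124.2]
tcp_rot: [3.139, -0.003, 0.25]
ft_force: [-1.3, 0.1, -0.7]
opening: 0.005
grip_force: 0.0
```

```bash
cat >> h.py <<'E'
def look(n,name):
    from cell import read_camera; import pickle
    c=read_camera(n); pickle.dump(c,open(f"pics/{name}.pkl","wb")); cv2.imwrite(f"pics/{name}.png",c["frame"][:,:,::-1]); return c
def where():
    from cell import state; s=state(); q=s["eef_pos"]; a=np.radians(14.3); d=q[:2]-[533.6,-238.6]
    print("lamp frame",(d[0]*np.cos(a)+d[1]*np.sin(a)).round(1),(-d[0]*np.sin(a)+d[1]*np.cos(a)).round(1),q.round(1),s["tcp_rot"].round(3),s["ft_force"].round(1),s["opening"],s["t"])
E
python3 - <<'E'
from h import *
where(); look("wrist","w2"); 
E
```

```text
lamp frame -7.4 -2.9 [ 527.1 -243.2  124.2] [ 3.139e+00 -3.000e-03  2.500e-01] [-1.3  0.1 -0.7] 0.005096894755325045 3.7
```

View pics/w2.png

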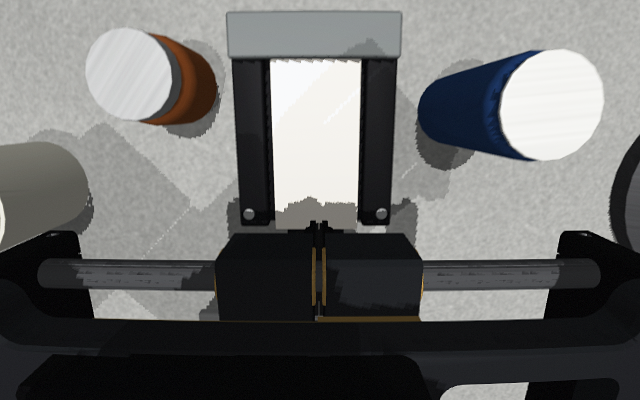

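The pane is still home, with its end at row ~228, and nothing covers it any more. The tab is hidden behind the gripper, and the finger ended where the tab must be near 1.55 rad. Now I press on the pane.

{"op": "drive_tool", "data": {
  "targets": [
    {"jaw": 0.0,"travel": [0.02,-0.003,0.02],"twist": 0},
    {"jaw": 0.0,"travel": [0.02,-0.003,0.04],"twist": 0},
    {"jaw": 0.0,"travel": [0.02,-0.003,0.052],"twist": 0},
    {"jaw": 0.0,"travel": [0.02,-0.003,0.055],"twist": 0},
    {"jaw": 0.0,"travel": [0.02,-0.003,0.057],"twist": 0},
    {"jaw": 0.0,"travel": [0.02,-0.003,0.058],"twist": 0}
  ]
}}

```text
t: 4.25
eef_pos: [540.9, -234.2, 67.2]
tcp_rot: [-3.141, 0.001, 0.251]
ft_force: [-8.8, 6.3, 32.1]
opening: 0.005
grip_force: 16.1
```

```bash
python3 - <<'E'
from h import *
where(); c=look("scene","s2")
cv2.imwrite("pics/s2z.png",cv2.resize(c["frame"][170:290,170:350,::-1],None,fx=4.4,fy=4.4,interpolation=cv2.INTER_CUBIC))
E
```

```text
lamp frame 8.1 2.4 [ 540.9 -234.2   67.2] [-3.141e+00  1.000e-03  2.510e-01] [-8.8  6.3 32.1] 0.004508144985578052 4.25
```

View pics/s2z.png

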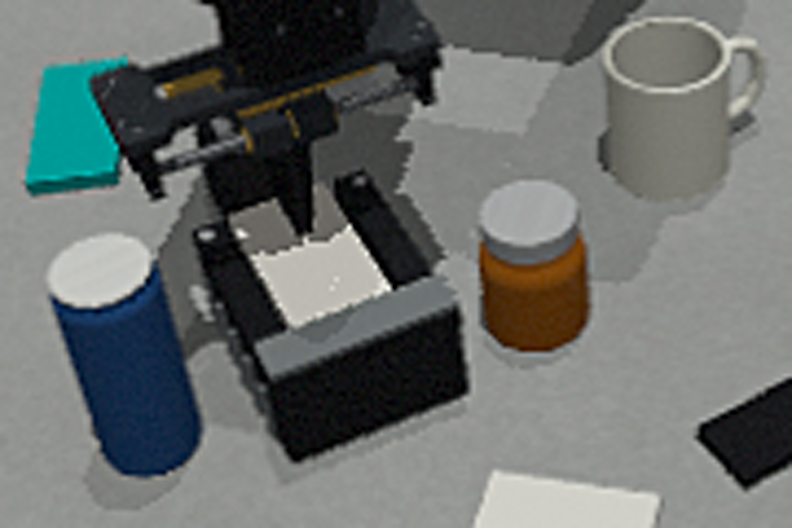

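The finger rests on the pane at 32 N, the pane is home, and the bystanders have not moved. I ease off slightly and drag back in small steps.

{"op": "drive_tool", "data": {
  "targets": [
    {"jaw": 0.0,"travel": [0,0,-0.0005],"twist": 0},
    {"jaw": 0.0,"travel": [-0.004,0,-0.0005],"twist": 0},
    {"jaw": 0.0,"travel": [-0.008,0,-0.0005],"twist": 0},
    {"jaw": 0.0,"travel": [-0.012,0,-0.0005],"twist": 0},
    {"jaw": 0.0,"travel": [-0.016,0,-0.0005],"twist": 0},
    {"jaw": 0.0,"travel": [-0.016,0,-0.0005],"twist": 0}
  ]
}}

```text
t: 4.8
eef_pos: [526.1, -239.3, 67.3]
tcp_rot: [3.14, -0.002, 0.25]
ft_force: [-0.6, -2.1, 9.7]
opening: 0.004
grip_force: 4.9
```

```bash
python3 - <<'E'
from h import *
where(); c=look("wrist","w3")
k=big(mask(c,(0,0,205),(180,60,255),(240,30,400,230)))
for q in k[:3]:
  u=q.reshape(-1,2); print(cv2.contourArea(q),cv2.boundingRect(q), cast(c,[u[u[:,1].argmin()]],67))
E
```

```text
lamp frame -7.5 1.2 [ 526.1 -239.3   67.3] [ 3.14e+00 -2.00e-03  2.50e-01] [-0.6 -2.1  9.7] 0.004458719362994031 4.8
18717.5 (265, 45, 121, 176) [[ 619.11446125 -194.48245853   67.        ]]
```

View pics/w3.png

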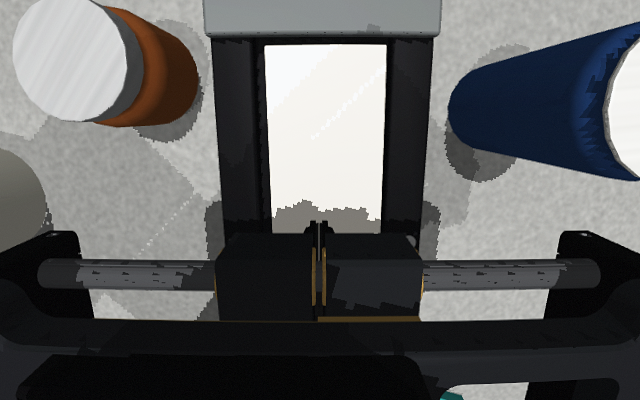

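The drag works: the pane's far end, at row 45, is now about 94 mm along the lamp, so it has moved some 16 mm. I continue to about 52 mm.

{"op": "drive_tool", "data": {
  "targets": [
    {"jaw": 0.0,"travel": [-0.005,0,0.0002],"twist": 0},
    {"jaw": 0.0,"travel": [-0.01,0,0.0002],"twist": 0},
    {"jaw": 0.0,"travel": [-0.015,0,0.0002],"twist": 0},
    {"jaw": 0.0,"travel": [-0.02,0,0.0002],"twist": 0},
    {"jaw": 0.0,"travel": [-0.025,0,0.0002],"twist": 0},
    {"jaw": 0.0,"travel": [-0.03,0,0.0002],"twist": 0},
    {"jaw": 0.0,"travel": [-0.035,0,0.0002],"twist": 0},
    {"jaw": 0.0,"travel": [-0.035,0,0.0002],"twist": 0}
  ]
}}

```text
t: 5.52
eef_pos: [492.2, -248.2, 67.3]
tcp_rot: [3.139, -0.002, 0.25]
ft_force: [-1.2, -2.6, 12.6]
opening: 0.003
grip_force: 6.1
```

```bash
python3 - <<'E'
from h import *
where(); c=look("wrist","w4")
k=big(mask(c,(0,0,205),(180,60,255),(240,30,400,230)))
a=np.radians(14.3);M=np.array([[np.cos(a),np.sin(a)],[-np.sin(a),np.cos(a)]])
for q in k[:1]:
  u=q.reshape(-1,2); print(cv2.boundingRect(q)); L=(cast(c,u,67)[:,:2]-[533.6,-238.6])@M.T; print(L[:,0].max(),L[:,1].min(),L[:,1].max())
E
```

```text
lamp frame -42.5 0.9 [ 492.2 -248.2   67.3] [ 3.139e+00 -2.000e-03  2.500e-01] [-1.2 -2.6 12.6] 0.002526948967201905 5.5167
(265, 44, 122, 178)
59.25370702335304 -31.039240013709236 29.019251982290022
```

The pane has moved 51 mm: its centre is at lamp x ≈ −6, y ≈ −1, clear of the lip. I lift off, open, and straddle the overhang.

{"op": "drive_tool", "data": {
  "targets": [
    {"jaw": 0.0,"travel": [0,0,-0.02],"twist": 0},
    {"jaw": 1.0,"travel": [0.007,0.002,-0.05],"twist": 0},
    {"jaw": 1.0,"travel": [0.007,0.002,-0.05],"twist": 0},
    {"jaw": 1.0,"travel": [0.007,0.002,-0.05],"twist": 0},
    {"jaw": 1.0,"travel": [0.007,0.002,-0.05],"twist": 0},
    {"jaw": 1.0,"travel": [0.007,0.002,-0.05],"twist": 0},
    {"jaw": 1.0,"travel": [0.007,0.002,-0.05],"twist": 0},
    {"jaw": 1.0,"travel": [0.007,0.002,-0.05],"twist": 0}
  ]
}}

```text
t: 6.23
eef_pos: [498.8, -247.5, 115.2]
tcp_rot: [-3.141, 0.001, 0.251]
ft_force: [0.0, -0.9, 0.9]
opening: 0.435
grip_force: 0.0
```

{"op": "drive_tool", "data": {
  "targets": [
    {"jaw": 1.0,"travel": [0,0,0],"twist": 0},
    {"jaw": 1.0,"travel": [0,0,0],"twist": 0},
    {"jaw": 1.0,"travel": [0,0,0],"twist": 0},
    {"jaw": 1.0,"travel": [0,0,0],"twist": 0},
    {"jaw": 1.0,"travel": [0,0,0],"twist": 0},
    {"jaw": 1.0,"travel": [0,0,0],"twist": 0}
  ]
}}

```text
t: 6.73
eef_pos: [499.1, -247.6, 115.9]
tcp_rot: [3.142, -0.0, 0.251]
ft_force: [-0.6, -0.4, 0.4]
opening: 0.859
grip_force: 0.0
```

```bash
python3 - <<'E'
from h import *
where(); c=look("wrist","w5"); c=look("scene","s5")
E
```

```text
lamp frame -35.6 -0.2 [ 499.1 -247.6  115.9] [ 3.142 -0.     0.251] [-0.6 -0.4  0.4] 0.8585234044651153 6.7333
```

View pics/w5.png

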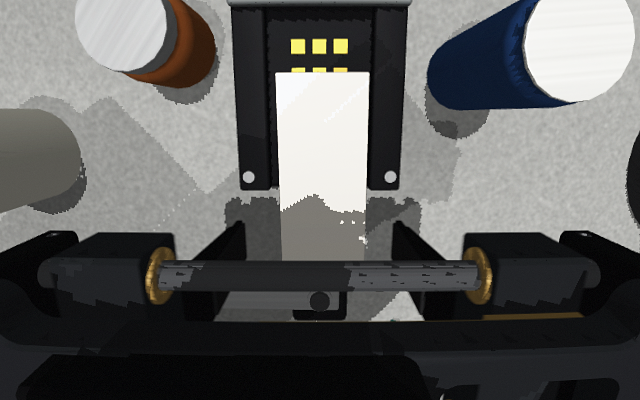

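The pane's far end is at row 72, with the LEDs exposed behind it. The tab, at (270,300), points to the +y side at about 1.57 rad, and the open fingers straddle the pane. I descend, pinch and lift.

{"op": "drive_tool", "data": {
  "targets": [
    {"jaw": 1.0,"travel": [0,0,0.02],"twist": 0},
    {"jaw": 1.0,"travel": [0,0,0.04],"twist": 0},
    {"jaw": 1.0,"travel": [0,0,0.052],"twist": 0},
    {"jaw": 1.0,"travel": [0,0,0.059],"twist": 0},
    {"jaw": 1.0,"travel": [0,0,0.0595],"twist": 0},
    {"jaw": 0.5,"travel": [0,0,0.0595],"twist": 0},
    {"jaw": 0.5,"travel": [0,0,0.0595],"twist": 0},
    {"jaw": 0.5,"travel": [0,0,0.0595],"twist": 0}
  ]
}}

```text
t: 7.5
eef_pos: [499.5, -247.9, 57.3]
tcp_rot: [3.141, -0.001, 0.251]
ft_force: [0.3, 0.8, 0.2]
opening: 0.848
grip_force: 0.0
```

{"op": "drive_tool", "data": {
  "targets": [
    {"jaw": 0.5,"travel": [0,0,0],"twist": 0},
    {"jaw": 0.5,"travel": [0,0,0],"twist": 0},
    {"jaw": 0.5,"travel": [0,0,0],"twist": 0},
    {"jaw": 0.5,"travel": [0,0,0],"twist": 0},
    {"jaw": 0.5,"travel": [0,0,0],"twist": 0}
  ]
}}

```text
t: 7.92
eef_pos: [499.3, -247.8, 56.8]
tcp_rot: [3.141, -0.0, 0.251]
ft_force: [-0.2, -0.7, 4.8]
opening: 0.627
grip_force: 29.9
```

Pinched at 30 N, with an opening of 59.6 mm. I lift.

{"op": "drive_tool", "data": {
  "targets": [
    {"jaw": 0.5,"travel": [0,0,-0.004],"twist": 0},
    {"jaw": 0.5,"travel": [0,0,-0.012],"twist": 0},
    {"jaw": 0.5,"travel": [0,0,-0.025],"twist": 0},
    {"jaw": 0.5,"travel": [0,0,-0.045],"twist": 0},
    {"jaw": 0.5,"travel": [0,0,-0.07],"twist": 0},
    {"jaw": 0.5,"travel": [0,0,-0.095],"twist": 0},
    {"jaw": 0.5,"travel": [0,0,-0.12],"twist": 0},
    {"jaw": 0.5,"travel": [0,0,-0.14],"twist": 0}
  ]
}}

```text
t: 8.58
eef_pos: [499.1, -247.6, 198.9]
tcp_rot: [3.141, -0.001, 0.251]
ft_force: [1.2, -0.3, -1.6]
opening: 0.628
grip_force: 29.9
```

```bash
python3 - <<'E'
from h import *
where()
# pane centre expected 30 mm ahead of TCP along tool x; target tray centre, tool x = tray x yaw -16.4
from cell import state; q=state()["eef_pos"]; y=state()["tcp_rot"][2]; b=np.radians(-16.4); off=30
T=np.array([560.7,234.3])-off*np.array([np.cos(b),np.sin(b)]); d=T-q[:2]
print("target",T,"tool travel",d@[np.cos(y),np.sin(y)],d@[np.sin(y),-np.cos(y)],"twist",y-b)
c=look("wrist","w6")
k=big(mask(c,(0,0,205),(180,60,255),(230,0,410,235)))[0]; print(cv2.boundingRect(k))
P=cast(c,k.reshape(-1,2),q[2]+10)[:,:2]; L=(P-q[:2])@np.array([[np.cos(y),np.sin(y)],[-np.sin(y),np.cos(y)]]).T; print(L.min(0),L.max(0))
E
```

```text
lamp frame -35.6 -0.2 [ 499.1 -247.6  198.9] [ 3.141e+00 -1.000e-03  2.510e-01] [ 1.2 -0.3 -1.6] 0.6283283372481316 8.5833
target [531.92058076 242.77024371] tool travel 153.47249197305638 -466.8917574633369 twist 0.537022206581093
(258, 54, 128, 169)
[ 14.46282369 -29.18469867] [95.38139307 30.94706717]
```

The pane is held square, with its far end 95 mm ahead of the TCP, so its centre is 30 mm ahead. I carry it to the tray at moderate speed.

{"op": "drive_tool", "data": {
  "targets": [
    {"jaw": 0.5,"travel": [0.003,-0.01,0],"twist": 0.02},
    {"jaw": 0.5,"travel": [0.009,-0.028,0],"twist": 0.05},
    {"jaw": 0.5,"travel": [0.018,-0.055,0],"twist": 0.08},
    {"jaw": 0.5,"travel": [0.028,-0.085,0],"twist": 0.12},
    {"jaw": 0.5,"travel": [0.038,-0.115,0],"twist": 0.16},
    {"jaw": 0.5,"travel": [0.048,-0.145,0],"twist": 0.2},
    {"jaw": 0.5,"travel": [0.058,-0.175,0],"twist": 0.24},
    {"jaw": 0.5,"travel": [0.068,-0.205,0],"twist": 0.27}
  ]
}}

```text
t: 9.3
eef_pos: [513.7, -30.6, 196.6]
tcp_rot: [-3.142, 0.0, -0.021]
ft_force: [1.0, -0.3, -1.4]
opening: 0.63
grip_force: 29.9
```

```bash
cat >> h.py <<'E'
def goal(off=30):
    from cell import state; where(); s=state(); q=s["eef_pos"]; y=s["tcp_rot"][2]; b=np.radians(-16.4)
    T=np.array([560.7,234.3])-off*np.array([np.cos(b),np.sin(b)]); d=T-q[:2]
    print("tool travel",d@[np.cos(y),np.sin(y)],d@[np.sin(y),-np.cos(y)],"twist",y-b)
E
python3 -c "from h import *;goal()"
```

```text
lamp frame 32.1 206.4 [513.7 -30.6 196.6] [-3.142  0.    -0.021] [ 1.  -0.3 -1.4] 0.6295870875545972 9.3
tool travel 12.327863221768165 -273.74264681950444 twist 0.2647743596632268
```

{"op": "drive_tool", "data": {
  "targets": [
    {"jaw": 0.5,"travel": [0.002,-0.035,0],"twist": 0.04},
    {"jaw": 0.5,"travel": [0.004,-0.07,0],"twist": 0.08},
    {"jaw": 0.5,"travel": [0.006,-0.105,0],"twist": 0.12},
    {"jaw": 0.5,"travel": [0.008,-0.14,0],"twist": 0.16},
    {"jaw": 0.5,"travel": [0.01,-0.175,0],"twist": 0.2},
    {"jaw": 0.5,"travel": [0.011,-0.21,0],"twist": 0.23},
    {"jaw": 0.5,"travel": [0.012,-0.24,0],"twist": 0.255},
    {"jaw": 0.5,"travel": [0.012,-0.262,0],"twist": 0.265}
  ]
}}

```text
t: 9.97
eef_pos: [530.7, 232.0, 196.5]
tcp_rot: [-3.141, 0.0, -0.284]
ft_force: [-0.1, -0.4, -1.5]
opening: 0.625
grip_force: 29.9
```

{"op": "drive_tool", "data": {
  "targets": [
    {"jaw": 0.5,"travel": [0,0,0],"twist": 0},
    {"jaw": 0.5,"travel": [0,0,0],"twist": 0},
    {"jaw": 0.5,"travel": [0,0,0],"twist": 0}
  ]
}}

```text
t: 10.22
eef_pos: [530.9, 229.0, 196.4]
tcp_rot: [3.141, 0.0, -0.284]
ft_force: [-0.5, -0.0, -1.3]
opening: 0.63
grip_force: 29.9
```

```bash
python3 - <<'E'
from h import *
goal(); c=look("wrist","w7")
E
```

```text
lamp frame 112.9 453.8 [530.9 229.  196.4] [ 3.141  0.    -0.284] [-0.5 -0.  -1.3] 0.630252117301813 10.2167
tool travel -2.832177222077232 -13.477315788126683 twist 0.002439315026419253
```

View pics/w7.png

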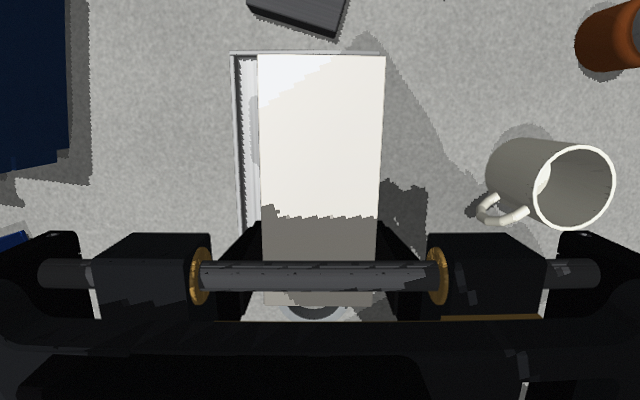

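The pane is aligned with the tray, whose left wall is at column ~240. I shift 13 mm left, go down and settle.

{"op": "drive_tool", "data": {
  "targets": [
    {"jaw": 0.5,"travel": [-0.003,-0.0135,0.015],"twist": 0},
    {"jaw": 0.5,"travel": [-0.003,-0.0135,0.04],"twist": 0},
    {"jaw": 0.5,"travel": [-0.003,-0.0135,0.07],"twist": 0},
    {"jaw": 0.5,"travel": [-0.003,-0.0135,0.1],"twist": 0},
    {"jaw": 0.5,"travel": [-0.003,-0.0135,0.13],"twist": 0},
    {"jaw": 0.5,"travel": [-0.003,-0.0135,0.15],"twist": 0},
    {"jaw": 0.5,"travel": [-0.003,-0.0135,0.165],"twist": 0},
    {"jaw": 0.5,"travel": [-0.003,-0.0135,0.165],"twist": 0}
  ]
}}

```text
t: 10.93
eef_pos: [531.0, 241.7, 28.8]
tcp_rot: [3.139, 0.004, -0.286]
ft_force: [0.4, 0.8, -1.8]
opening: 0.627
grip_force: 29.9
```

```bash
python3 - <<'E'
from h import *
goal(); c=look("scene","s7")
cv2.imwrite("pics/s7z.png",cv2.resize(c["frame"][150:270,340:500,::-1],None,fx=4.8,fy=4.8,interpolation=cv2.INTER_CUBIC))
E
```

```text
lamp frame 116.1 466.1 [531.  241.7  28.8] [ 3.139  0.004 -0.286] [ 0.4  0.8 -1.8] 0.6266801902415146 10.9333
tool travel 0.6094171343110601 -1.3144435017962557 twist 0.00047581228499704586
```

View pics/s7z.png

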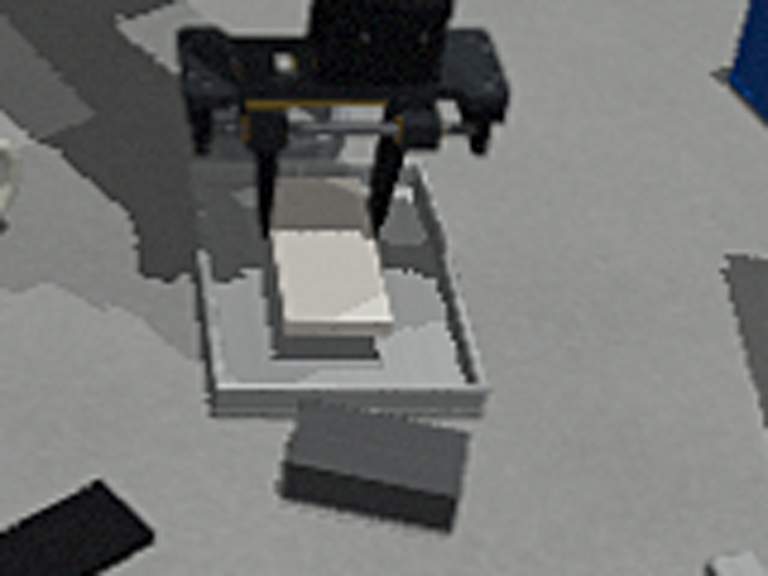

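The pane hangs level and centred in the tray, its front edge at (335,328) in the crop. I lower the last bit gently.

{"op": "drive_tool", "data": {
  "targets": [
    {"jaw": 0.5,"travel": [0,0,0.006],"twist": 0},
    {"jaw": 0.5,"travel": [0,0,0.012],"twist": 0},
    {"jaw": 0.5,"travel": [0,0,0.017],"twist": 0},
    {"jaw": 0.5,"travel": [0,0,0.02],"twist": 0},
    {"jaw": 0.5,"travel": [0,0,0.021],"twist": 0},
    {"jaw": 0.5,"travel": [0,0,0.022],"twist": 0},
    {"jaw": 0.5,"travel": [0,0,0.022],"twist": 0}
  ]
}}

```text
t: 11.57
eef_pos: [532.1, 243.4, 9.5]
tcp_rot: [-3.142, -0.0, -0.284]
ft_force: [0.8, -0.9, -0.9]
opening: 0.627
grip_force: 29.9
```

{"op": "drive_tool", "data": {
  "targets": [
    {"jaw": 0.5,"travel": [0,0,0.001],"twist": 0},
    {"jaw": 0.5,"travel": [0,0,0.0015],"twist": 0},
    {"jaw": 0.5,"travel": [0,0,0.002],"twist": 0},
    {"jaw": 0.5,"travel": [0,0,0.002],"twist": 0},
    {"jaw": 0.5,"travel": [0,0,0.002],"twist": 0}
  ]
}}

```text
t: 11.98
eef_pos: [532.1, 243.3, 7.5]
tcp_rot: [-3.142, -0.0, -0.284]
ft_force: [0.4, 0.9, -1.3]
opening: 0.632
grip_force: 29.9
```

{"op": "drive_tool", "data": {
  "targets": [
    {"jaw": 0.5,"travel": [0,0,0.0005],"twist": 0},
    {"jaw": 0.5,"travel": [0,0,0.001],"twist": 0},
    {"jaw": 0.5,"travel": [0,0,0.001],"twist": 0}
  ]
}}

```text
t: 12.23
eef_pos: [532.1, 243.4, 6.8]
tcp_rot: [-3.141, -0.0, -0.284]
ft_force: [-1.2, -0.4, 4.2]
opening: 0.627
grip_force: 29.9
```

The pane has touched the floor (+4 N). I release it and go straight up.

{"op": "drive_tool", "data": {
  "targets": [
    {"jaw": 0.8,"travel": [0,0,0],"twist": 0},
    {"jaw": 0.8,"travel": [0,0,0],"twist": 0},
    {"jaw": 0.8,"travel": [0,0,0],"twist": 0},
    {"jaw": 0.8,"travel": [0,0,0],"twist": 0},
    {"jaw": 0.8,"travel": [0,0,0],"twist": 0},
    {"jaw": 0.8,"travel": [0,0,0],"twist": 0}
  ]
}}

```text
t: 12.73
eef_pos: [532.1, 243.3, 6.4]
tcp_rot: [3.142, -0.0, -0.284]
ft_force: [-0.2, -0.3, -0.3]
opening: 0.794
grip_force: 0.0
```

{"op": "drive_tool", "data": {
  "targets": [
    {"jaw": 0.8,"travel": [0,0,-0.01],"twist": 0},
    {"jaw": 0.8,"travel": [0,0,-0.03],"twist": 0},
    {"jaw": 0.8,"travel": [0,0,-0.06],"twist": 0},
    {"jaw": 0.8,"travel": [0,0,-0.09],"twist": 0},
    {"jaw": 0.8,"travel": [0,0,-0.12],"twist": 0},
    {"jaw": 0.8,"travel": [0,0,-0.15],"twist": 0},
    {"jaw": 0.8,"travel": [0,0,-0.17],"twist": 0},
    {"jaw": 0.8,"travel": [0,0,-0.17],"twist": 0}
  ]
}}

```text
t: 13.4
eef_pos: [533.4, 243.9, 181.6]
tcp_rot: [-3.137, -0.006, -0.284]
ft_force: [-0.2, 0.4, 0.4]
opening: 0.799
grip_force: 0.0
```

```bash
python3 - <<'E'
from h import *
where(); c=look("scene","s8")
cv2.imwrite("pics/s8z.png",cv2.resize(c["frame"][140:290,170:470,::-1],None,fx=2.6,fy=2.6,interpolation=cv2.INTER_CUBIC))
E
```

```text
lamp frame 119.0 467.6 [533.4 243.9 181.6] [-3.137 -0.006 -0.284] [-0.2  0.4  0.4] 0.799300539319835 13.4
```

View pics/s8z.png

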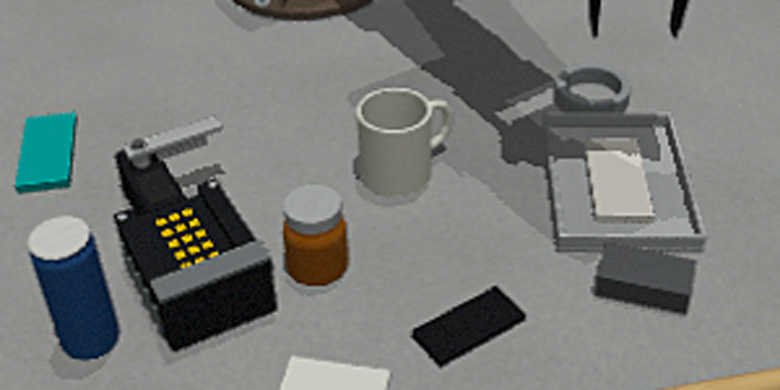

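The pane lies flat and centred in the tray at (620,180) in the crop. The tab points well aside at (180,137), and all the bystanders stand where they were.

```bash
python3 -c "from cell import job_done; print(job_done())"
```

```text
the job is handed in; nothing more can be done
None
```

I handed the job in at about 13.4 s: the pane lies flat and released in the tray, the tab is swung aside to about 1.57 rad, and the bystanders look unmoved in the last picture; no verdict was returned.

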